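Load the extraction deck: three reagent bottles, then the cartridge

ROBOT

A 6-joint arm with a two-finger parallel gripper is mounted at the origin on the work surface. World frame = base frame: x ahead of the robot, y to its left, z up, the work surface at z = 0. Lengths are in m, angles in degrees, forces in N, time in s.
With the tool pointing down it reaches from about 0.275 to 0.825 m from the base axis. Payload 4.9 kg.
Tool frame: the origin (TCP) lies on the centre line of the jaws, within the pads' length; the fingertips stand 11 mm ahead of it and the grasp point (between the pads) lies 8 mm behind it (bot.nose_length is the distance from the TCP to the fingertips, in m); z points along the fingers, y is the direction in which the jaws open and shut (so a half turn about z gives the same grasp; the last joint's range is limited). The gripper opens to 85 mm and grips with 20 to 120 N. Pads are 22 mm wide; open, the fingers measure 114 mm over their backs; the gripper's body (76 mm by 85 mm) begins 54 mm behind the grasp point. The pads swing forward as they close: fully open they stand 13 mm farther back than shut.
Start: joints at [65.248, 18.69, -11.035, 60.275, 0, 82.311], TCP at [0.161, 0.526, 0.242] pointing down, gripper open.
Joint ranges: [-152.03, 152.03], [-55.5, 102.48], [-74.3, 77.21], [-110.64, 120.58], [-84.22, 78.4], [-180, 180]. Speed limits (degrees/s): [147.25, 147.25, 180, 180, 180, 180].

INTERFACE

Orientations are given as a 3x3 rotation matrix whose columns are the frame's x, y, z axes.
In Python, from cell import bot, optics, nets gives the robot as it stands.
- The arm moves only by the shell command python3 -m creep 'ROWS'. ROWS is JSON, a list of rows, each an object of numbers: "claw": the opening in per cent of the stroke, from 0 (shut) to 100 (fully open); "tx", "ty", "tz": the shift along the world's x, y, z in units of 30 mm (1.0 is 30 mm); "turn": the turn about the world's z in rad. A call has 1 to 8 rows; each row shifts and turns the commanded pose from where the row before left it; what a row does not reach is not made up. A row lasts 1/10 s, in which the tool goes at most 50 mm and 8.59 degrees, less where a joint would pass 70% of its speed; a pose out of reach is approached as far as the arm can. A call is refused whole if a number of a shift passes 1 or a number of a turn 0.15, either way. A call with a gripper value outside its range is refused whole. The fingers move at their own pace and stop on an object; the grip force is fixed at half the most. Time passes only in rows, so rows that do not move let the fingers close. It gives the time, the measured TCP pose, the force and the opening at its end, in the units of the state.
- bot.read_state(): the state, without advancing time (a new reading comes with each control period).
- optics.snapshot(name): name is "side" or "top" or "wrist"; returns (picture, depth): 384x512x3 uint8, red, green, blue; 384x512 float32, m along the optical axis (not along the pixel's ray), 0 where there is no reading.
- optics.camera_params(name): a dict with "intrinsics" (3x3 intrinsics, pixels), "eye" and "attitude" of the camera in the world. Camera axes: x right, y down, z forward; pixel columns grow to the right and rows downward; lengths in m; the calibration is good to about 2 mm. A picture is of the moment at which its call begins: read the wrist's pose just before it. camera_params takes no time and is no camera call; for the wrist camera it gives the pose at the moment of the call.
- bot.finish_job(): hands the job in, once; it reports no verdict.
Trained networks look in the newest picture that a camera, given by its name, has taken for a name from the list of things; names that differ only in an ending like _2 or _b are one class to them, and where a whole thing is asked for, a point or a joint stands for the part that bears it (a point fixed in the world has none). Each returns a list of dicts, best first, with "conf" (0 to 1); they miss things now and then, are a little off and sometimes report something else, mostly with a low value. They report only what shows in the picture. A call takes as long as a camera call.
- nets.boxes_of(camera, name): "position" ([column, row] in pixels, amid what is visible of it).
- nets.place_of(camera, name): "position" ([column, row] in pixels: a listed point, or the origin of a listed thing).
The state is a dict: "t": time; "q": joint angles; "dq": joint speeds; "effort": joint torques, N m; "ee_pos": TCP position; "ee_rot": TCP orientation; "wrist_force": force on the tool from outside, world axes, zero at the start; "moment": the same for the moment, N m; "opening": finger opening in m.
Only numpy, scipy, OpenCV 4.12 (cv2) and the standard library are available. Lean on these libraries where they do the work, as an engineer would, in place of code of your own. Each camera call takes 0.05 s, during which the arm holds its last target.

TASK

Load the deck for the next run: stand each reagent bottle in the bay of its own colour, fully home and upright. Then, last of all, because locking it pierces its seals, set the cartridge on the sprung platform of the green dock, press it down until the latch catches, and let go. Set things down rather than drop them, let nothing tip over, and leave the tip box and the tube rack where they are.

Things in the scene. Friction and masses are not known exactly. Their poses are not given: they have to be found in the camera images.
- bottle_red: Closed white reagent bottle with red screw cap and red label band, upright on the worktop, about 100 g. Round: body 42 mm in diameter up to 60 mm, cap 37 mm in diameter from 64 to 82 mm (its top). Origin: centre of its underside; z up; yaw means nothing. Best gripped by the body, 40 to 60 mm up.
- bottle_yellow: Closed white reagent bottle with yellow screw cap and yellow label band, upright on the worktop, about 100 g. Round: body 42 mm in diameter up to 60 mm, cap 37 mm in diameter from 64 to 82 mm (its top). Origin: centre of its underside; z up; yaw means nothing. Best gripped by the body, 40 to 60 mm up.
- bottle_blue: Closed white reagent bottle with blue screw cap and blue label band, upright on the worktop, about 100 g. Round: body 42 mm in diameter up to 60 mm, cap 37 mm in diameter from 64 to 82 mm (its top). Origin: centre of its underside; z up; yaw means nothing. Best gripped by the body, 40 to 60 mm up.
- cartridge: White assay cartridge, green band, foil top, 130 g, standing on its base. Base flange 80 (x) x 40 (y) x 5 mm; on it a block 62 (x) x 38 (y) mm up to 58 mm, so the flange stands out 9 mm at each end: there two spring bolts in the dock's end walls snap over it. Same both ways round. Origin: centre of its underside; x along its length, z up. Grip across the 38 mm, 35 to 50 mm up, at mid length.
- bay_red: Fixed bottle bay: red round cup with flared mouth in a grey block 84 mm square, 30 mm high, on a foot 92 (x) x 86 (y) mm. Its floor is 8 mm above the origin; 48 mm wide up to 21 mm, flaring to 66 mm at the rim, 32 mm up. Origin: centre of the foot's underside, 12 mm above the worktop; z up. Bays and dock stand in one row on a white deck plate, 92 mm apart along their y, all with the same yaw.
- bay_yellow: Fixed bottle bay: yellow round cup with flared mouth in a grey block 84 mm square, 30 mm high, on a foot 92 (x) x 86 (y) mm. Its floor is 8 mm above the origin; 48 mm wide up to 21 mm, flaring to 66 mm at the rim, 32 mm up. Origin: centre of the foot's underside, 12 mm above the worktop; z up. The white deck plate under bays and dock is 136 (x) x 384 (y) x 12 mm.
- bay_blue: Fixed bottle bay: blue round cup with flared mouth in a grey block 84 mm square, 30 mm high, on a foot 92 (x) x 86 (y) mm. Its floor is 8 mm above the origin; 48 mm wide up to 21 mm, flaring to 66 mm at the rim, 32 mm up. Origin: centre of the foot's underside, 12 mm above the worktop; z up. A grey rail runs along the deck's +x edge, 59 mm from the bays' centres, top 40 mm above the worktop.
- dock: Fixed dock, green walls, pocket 85 (x) x 45 (y) mm, lips flare 8 mm more, 50 mm high; long sides open for fingers to 27 mm either way of mid x. Origin: under its foot, 12 mm above worktop. Cartridge lies along its x. Platform top 30 mm up, sprung (3 to 7 N, with bolts about 10 N), stop at 13.5 mm: press to the stop. Latched, cartridge stays at 15 mm; else it rises to 30.
- tip_box: Bystander: blue box of pipette tips with a white tip plate, 120 (x) x 80 (y) x 61 mm, loose, beside the deck on one side. Origin: centre of its underside.
- tube_rack: Bystander: black rack with small capped tubes, 130 (x) x 76 (y) x 44 mm, loose, beside the deck on the other side. Origin: centre of its underside.

How it is judged:
By the outcome, as a careful person would: the job done as asked, in the order asked, and still so for the second after the job is handed in, with the robot touching nothing.
It also fails if it takes over 112 s, if anything falls off the work surface, if the arm or the gripper's body presses on something with over 40 N, if the wrist force passes 120 N, or if a joint passes its speed limit or range.

## Working session

There is one attempt and no reset: what is moved stays moved. The work goes in short steps, Python scripts to look and compute and a shell command to move; the robot and the scene stay as the last step left them, time stands still between calls to the robot, and variables do not carry over. Pictures are saved under pics/ and viewed, and the job is handed in when it is done.

```bash
ls; mkdir -p pics
python3 - <<'E'
from cell import bot, optics, nets
import cv2, numpy as np
s=bot.read_state(); print(s['t'],s['ee_pos'],s['opening'],s['wrist_force'])
for n in ['top','side','wrist']:
    im,d=optics.snapshot(n); cv2.imwrite(f'pics/{n}0.png',im[:,:,::-1])
    np.save(f'pics/{n}0.npy',d)
    p=optics.camera_params(n); print(n,p)
E
```

```text
pics
0.0 [0.16112269 0.52527514 0.24148826] 0.08552577699035159 [-0.17235399  0.42406152 -0.93702673]
top {'intrinsics': array([[399.14436938,   0.        , 254.00248709],
       [  0.        , 399.14436938, 189.46225761],
       [  0.        ,   0.        ,   1.        ]]), 'eye': array([ 0.34642483, -0.00194135,  1.08903118]), 'attitude': array([[ 1.05673128e-01, -9.74451932e-01,  1.98183303e-01],
       [-9.94400833e-01, -1.03636489e-01,  2.06509318e-02],
       [ 4.15681231e-04, -1.99255890e-01, -9.79947405e-01]])}
side {'intrinsics': array([[438.98020499,   0.        , 254.9584645 ],
       [  0.        , 438.98020499, 189.87300576],
       [  0.        ,   0.        ,   1.        ]]), 'eye': array([-0.25920811, -0.75772859,  0.79359531]), 'attitude': array([[ 0.67678489, -0.41338554,  0.60915893],
       [-0.7361602 , -0.3738286 ,  0.56419884],
       [-0.00551061, -0.83027982, -0.55731953]])}
wrist {'intrinsics': array([[318.93470543,   0.        , 256.71714996],
       [  0.        , 318.93470543, 189.5904948 ],
       [  0.        ,   0.        ,   1.        ]]), 'eye': array([0.0984763 , 0.54591779, 0.37381017]), 'attitude': array([[ 0.29376864,  0.9235608 ,  0.24644559],
       [ 0.95587556, -0.28346597, -0.07712942],
       [-0.00137477,  0.25822952, -0.96608262]])}
```

View pics/top0.png

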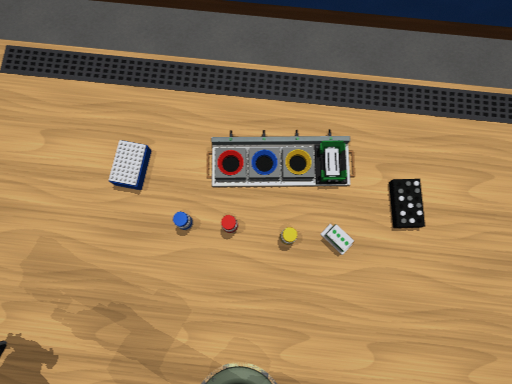

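View pics/side0.png

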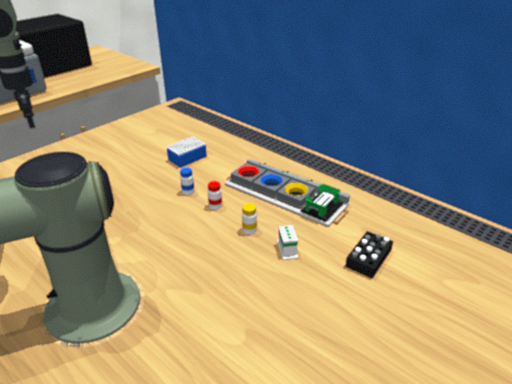

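View pics/wrist0.png

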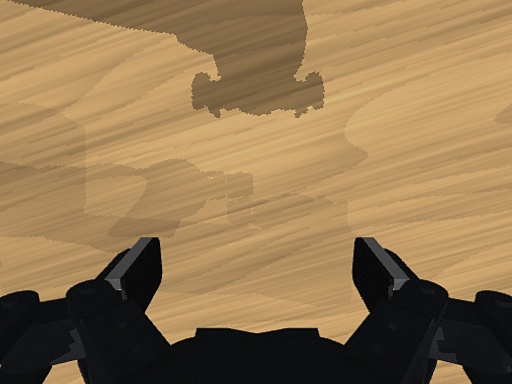

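The top view shows bottle caps blue (182,220), red (229,223) and yellow (289,235), and the cartridge at (338,239). The bays are red (231,162), blue (264,162) and yellow (298,162), with the dock at (333,162). Next I'll measure these with depth.

```bash
cat > h.py <<'E'
import numpy as np, cv2
def cloud(p,d):
    K=p['intrinsics'];v,u=np.indices(d.shape)
    c=np.stack([(u-K[0,2])/K[0,0]*d,(v-K[1,2])/K[1,1]*d,d],-1)
    W=c@np.array(p['attitude']).T+np.array(p['eye']); W[d<=0]=np.nan
    return W
def hit(p,uv,z):
    K=p['intrinsics'];r=np.array(p['attitude'])@np.array([(uv[0]-K[0,2])/K[0,0],(uv[1]-K[1,2])/K[1,1],1])
    e=np.array(p['eye']);return e+r*(z-e[2])/r[2]
def proj(p,X):
    c=np.array(p['attitude']).T@(np.array(X)-np.array(p['eye']));x=p['intrinsics']@c;return x[:2]/x[2]
E
python3 - <<'E'
from cell import bot, optics, nets
from h import *
d=np.load('pics/top0.npy');p=optics.camera_params('top');W=cloud(p,d)
im=cv2.imread('pics/top0.png');hsv=cv2.cvtColor(im,cv2.COLOR_BGR2HSV)
print('table z',np.nanmedian(W[260:330,150:350,2]))
ranges={'red':[(0,6),(174,180)],'yellow':[(24,34)],'blue':[(100,125)],'green':[(50,80)]}
for n,rs in ranges.items():
    m=np.zeros(d.shape,np.uint8)
    for a,b in rs: m|=((hsv[...,0]>=a)&(hsv[...,0]<=b)&(hsv[...,1]>140)&(hsv[...,2]>60)).astype(np.uint8)
    m[:120]=0;m[300:]=0
    k,l,st,ce=cv2.connectedComponentsWithStats(m)
    for i in range(1,k):
        if st[i,4]<12: continue
        w=W[l==i]; print(n,st[i].tolist(),ce[i].round(1),np.nanmedian(w,0).round(4),'zmax',np.nanpercentile(w[:,2],95).round(4), 'topmean',np.nanmean(w[w[:,2]>np.nanpercentile(w[:,2],95)-.006],0).round(4))
for n in ['bottle_red','bottle_yellow','bottle_blue','cartridge','bay_red','bay_yellow','bay_blue','dock','tip_box','tube_rack']:
    r=nets.place_of('top',n); print(n,[(np.round(q['position'],1).tolist(),round(q['conf'],2)) for q in r[:2]], hit(p,r[0]['position'],0.012 if n[:2] in('ba','do') else 0).round(4) if r else '')
E
```

```text
table z 8.939964244636389e-05
red [218, 150, 25, 25, 307] [229.9 161.2] [0.6338 0.0944 0.0396] zmax 0.0454 topmean [0.6293 0.0961 0.0424]
red [221, 215, 15, 15, 170] [228.3 221.9] [0.4601 0.0751 0.0817] zmax 0.085 topmean [0.4601 0.0748 0.0821]
yellow [283, 227, 14, 15, 160] [289.5 234. ] [ 0.4459 -0.0815  0.0822] zmax 0.0853 topmean [ 0.4457 -0.0821  0.0824]
blue [110, 145, 38, 42, 118] [136.  171.1] [0.5647 0.3296 0.0483] zmax 0.0531 topmean [0.5763 0.3382 0.0497]
blue [252, 150, 25, 25, 285] [264.  160.9] [0.6449 0.0013 0.04  ] zmax 0.0455 topmean [0.6392 0.0033 0.0426]
blue [174, 212, 14, 15, 162] [180.4 218.7] [0.4553 0.1968 0.0819] zmax 0.0847 topmean [0.4555 0.1971 0.0819]
green [320, 141, 25, 10, 157] [332.5 144.2] [ 0.704  -0.1777  0.056 ] zmax 0.064 topmean [ 0.703  -0.1764  0.0613]
green [321, 170, 25, 10, 104] [333.9 175.7] [ 0.6127 -0.1916  0.0548] zmax 0.0636 topmean [ 0.6125 -0.1828  0.0615]
bottle_red [([230.4, 223.8], 0.65)] [0.4645 0.0751 0.    ]
bottle_yellow [([290.2, 235.3], 0.59)] [ 0.4505 -0.0904  0.    ]
bottle_blue [([184.7, 227.0], 0.75), ([336.4, 243.6], 0.55)] [0.4426 0.1982 0.    ]
cartridge [([333.3, 241.4], 0.93), ([264.9, 164.6], 0.21)] [ 0.4464 -0.2081  0.    ]
bay_red [([228.8, 164.9], 0.77), ([329.2, 163.6], 0.66)] [0.6263 0.098  0.012 ]
bay_yellow [([295.9, 161.5], 0.61)] [ 0.6559 -0.0872  0.012 ]
bay_blue [([263.9, 167.4], 0.81)] [ 0.6295 -0.      0.012 ]
dock [([330.1, 166.6], 0.87)] [ 0.6513 -0.1832  0.012 ]
tip_box [([131.5, 166.5], 0.84)] [0.5958 0.3711 0.    ]
tube_rack [([403.6, 202.6], 0.85)] [ 0.5736 -0.3944  0.    ]
```

Run:
```python
import cv2
im=cv2.imread('pics/top0.png')[130:260,165:365]
cv2.imwrite('pics/top0c.png',cv2.resize(im,None,fx=4,fy=4,interpolation=cv2.INTER_CUBIC))
```

```text
(no output)
```

View pics/top0c.png

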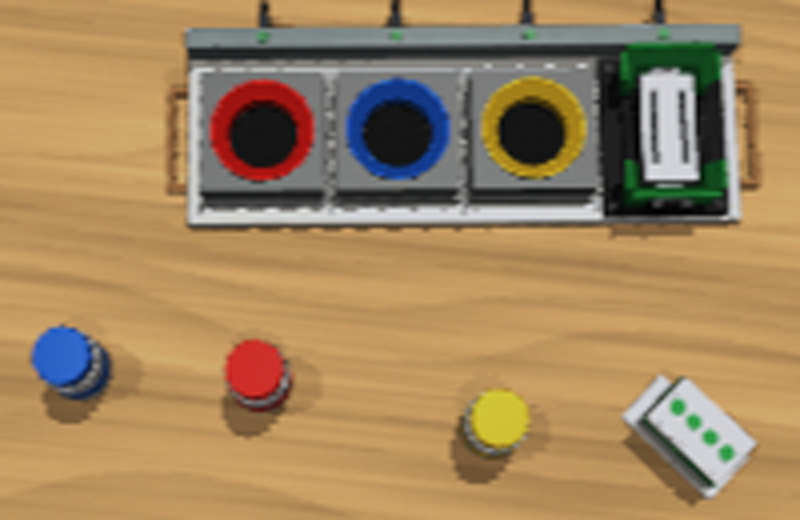

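The crop confirms the layout. The cartridge is rotated, and the dock's long axis runs along x. I'll refine with rim and cap circle fits and get the cartridge yaw.

Run:
```python
from cell import bot, optics, nets
from h import *
d=np.load('pics/top0.npy');p=optics.camera_params('top');W=cloud(p,d)
im=cv2.imread('pics/top0.png');hsv=cv2.cvtColor(im,cv2.COLOR_BGR2HSV)
ranges={'red':[(0,6),(174,180)],'yellow':[(22,34)],'blue':[(100,125)]}
B={}
for n,rs in ranges.items():
    m=np.zeros(d.shape,np.uint8)
    for a,b in rs: m|=((hsv[...,0]>=a)&(hsv[...,0]<=b)&(hsv[...,1]>170)&(hsv[...,2]>60)).astype(np.uint8)
    m[:120]=0;m[300:]=0;m[:,:165]=0
    k,l,st,ce=cv2.connectedComponentsWithStats(m)
    for i in range(1,k):
        if st[i,4]<60: continue
        z=0.044 if st[i,1]<180 else 0.082
        c=max(cv2.findContours((l==i).astype(np.uint8),cv2.RETR_EXTERNAL,cv2.CHAIN_APPROX_NONE)[0],key=len)[:,0]
        X=np.array([hit(p,u,z)[:2] for u in c])
        A=np.c_[2*X,np.ones(len(X))];s=np.linalg.lstsq(A,(X**2).sum(1),rcond=None)[0]
        print(n,z,s[:2].round(4),'r',np.sqrt(s[2]+s[0]**2+s[1]**2).round(4))
        if z==.044:B[n]=s[:2]
dv=B['red']-B['yellow'];print('dist',np.linalg.norm(dv),'yaw',np.degrees(np.arctan2(-dv[0],dv[1])), 'mean',sum(B.values())/3)
yd=dv/np.linalg.norm(dv);c=sum(B.values())/3
for k in(92,0,-92,-184):print(k,c+yd*k/1000)
# dock by height
Z=W[...,2]
m=(W[...,0]>.55)&(W[...,1]<-.13)&(W[...,1]>-.26)&(Z>.056)&(Z<.075)
w=W[m];r=cv2.minAreaRect(w[:,:2].astype(np.float32));print('dock',r,m.sum())
for lo,hi,nm in((.05,.065,'cart top'),(.002,.02,'flange')):
    m=(W[...,0]>.38)&(W[...,0]<.52)&(W[...,1]<-.13)&(W[...,1]>-.27)&(Z>lo)&(Z<hi)
    w=W[m];print(nm,m.sum(),np.median(w,0),cv2.minAreaRect(w[:,:2].astype(np.float32)))
s=bot.read_state();print(s['ee_rot'].round(3))
```

```text
red 0.044 [0.6263 0.0925] r 0.0335
red 0.082 [0.4599 0.0755] r 0.0171
yellow 0.044 [ 0.6475 -0.0903] r 0.0333
yellow 0.082 [ 0.4455 -0.0819] r 0.0172
blue 0.044 [0.6369 0.0013] r 0.0333
blue 0.082 [0.4554 0.197 ] r 0.0169
dist 0.18399100058443799 yaw 6.597479088647846 mean [0.63690751 0.00116655]
92 [0.62633731 0.09255731]
0 [0.63690751 0.00116655]
-92 [ 0.64747771 -0.09022421]
-184 [ 0.6580479  -0.18161497]
dock ((0.6581684350967407, -0.18273407220840454), (0.10342290997505188, 0.0655813217163086), 5.992746829986572) 141
cart top 369 [ 0.45380869 -0.21387955  0.05865239] ((0.45364657044410706, -0.2144848257303238), (0.06250952184200287, 0.0388031080365181), 51.31214904785156)
flange 533 [ 0.44833643 -0.18849287  0.0032066 ] ((0.449959397315979, -0.20027786493301392), (0.1388874053955078, 0.13964921236038208), 89.97283935546875)
[[-0.956  0.293  0.   ]
 [ 0.293  0.956  0.   ]
 [ 0.     0.    -1.   ]]
```

Everything agrees: bay spacing is 184.0 mm over two bays, cap and rim radii are right, and deck yaw is 6.6°. The dock centre is (0.658,-0.182) both by extrapolation and by depth. The cartridge is at (0.4537,-0.2142), yaw 51.3°. I'll start with the blue bottle, with the jaws aligned to deck y (turn +0.41).

```bash
python3 -m creep '[{"claw":100,"tx":0.9,"ty":-1,"turn":0.1},{"claw":100,"tx":0.9,"ty":-1,"turn":0.1},{"claw":100,"tx":0.9,"ty":-1,"turn":0.1},{"claw":100,"tx":0.9,"ty":-1,"turn":0.11},{"claw":100,"tx":0.9,"ty":-1},{"claw":100,"tx":0.9,"ty":-1},{"claw":100,"tx":0.9,"ty":-1},{"claw":100,"tx":0.9,"ty":-1}]'
```

```text
invalid input at $[0]: expected keys claw, tx, ty, tz, turn
```

```bash
python3 -m creep '[{"claw":100,"tx":0.9,"ty":-1,"tz":0,"turn":0.1},{"claw":100,"tx":0.9,"ty":-1,"tz":0,"turn":0.1},{"claw":100,"tx":0.9,"ty":-1,"tz":0,"turn":0.1},{"claw":100,"tx":0.9,"ty":-1,"tz":0,"turn":0.11},{"claw":100,"tx":0.9,"ty":-1,"tz":0,"turn":0},{"claw":100,"tx":0.9,"ty":-1,"tz":0,"turn":0},{"claw":100,"tx":0.9,"ty":-1,"tz":0,"turn":0},{"claw":100,"tx":0.9,"ty":-1,"tz":0,"turn":0}]'
```

```text
t: 1.45
ee_pos: [0.3783, 0.2845, 0.2425]
ee_rot: [[-0.994, -0.112, 0.001], [-0.112, 0.994, 0.0], [-0.001, 0.0, -1.0]]
wrist_force: [1.0, 0.9, -1.0]
opening: 0.0857
```

```bash
python3 -m creep '[{"claw":100,"tx":0.64,"ty":-0.73,"tz":-0.6,"turn":0},{"claw":100,"tx":0.64,"ty":-0.73,"tz":-0.6,"turn":0},{"claw":100,"tx":0.64,"ty":-0.73,"tz":-0.6,"turn":0},{"claw":100,"tx":0.64,"ty":-0.73,"tz":-0.6,"turn":0},{"claw":100,"tx":0,"ty":0,"tz":0,"turn":0},{"claw":100,"tx":0,"ty":0,"tz":0,"turn":0}]'
cat > w.py <<'E'
from cell import bot, optics
from h import *
import sys
s=bot.read_state();p=optics.camera_params('wrist');im,d=optics.snapshot('wrist');cv2.imwrite(f'pics/{sys.argv[1]}.png',im[:,:,::-1])
W=cloud(p,d);np.savez('pics/'+sys.argv[1],d=d,W=W)
hsv=cv2.cvtColor(im,cv2.COLOR_RGB2HSV)
print(s['t'],s['ee_pos'].round(4),s['wrist_force'].round(1))
R={'red':[(0,6),(174,180)],'yellow':[(22,34)],'blue':[(100,125)]}
for n,rs in R.items():
    m=np.zeros(d.shape,np.uint8)
    for a,b in rs: m|=((hsv[...,0]>=a)&(hsv[...,0]<=b)&(hsv[...,1]>150)&(hsv[...,2]>60)).astype(np.uint8)
    k,l,st,ce=cv2.connectedComponentsWithStats(m)
    for i in range(1,k):
        if st[i,4]<150: continue
        w=W[l==i];z=np.nanpercentile(w[:,2],90)
        mm=((l==i)&(abs(W[...,2]-z)<.004)).astype(np.uint8)
        c=max(cv2.findContours(mm,cv2.RETR_EXTERNAL,cv2.CHAIN_APPROX_NONE)[0],key=len)[:,0]
        X=np.array([hit(p,u,z)[:2] for u in c]);A=np.c_[2*X,np.ones(len(X))];q=np.linalg.lstsq(A,(X**2).sum(1),rcond=None)[0]
        print(n,st[i].tolist(),'z',z.round(4),'c',q[:2].round(4),'r',np.sqrt(q[2]+q[0]**2+q[1]**2).round(4))
E
python3 w.py w1
```

```text
t: 2.05
ee_pos: [0.454, 0.1978, 0.17]
ee_rot: [[-0.994, -0.111, -0.001], [-0.111, 0.994, 0.0], [0.001, 0.0, -1.0]]
wrist_force: [0.5, 0.8, 0.3]
opening: 0.0854
2.05 [0.454  0.1978 0.17  ] [0.5 0.8 0.3]
red [106, 149, 40, 47, 434] z 0.0374 c [0.46  0.078] r 0.0205
red [60, 160, 62, 55, 2505] z 0.0831 c [0.4598 0.0785] r 0.0183
blue [233, 172, 52, 55, 2091] z 0.0832 c [0.4551 0.2002] r 0.018
blue [412, 270, 63, 32, 618] z 0.0459 c [0.5371 0.3958] r 0.0079
blue [46, 361, 23, 16, 163] z 0.0449 c [0.6606 0.0258] r 0.0087
```

View pics/w1.png

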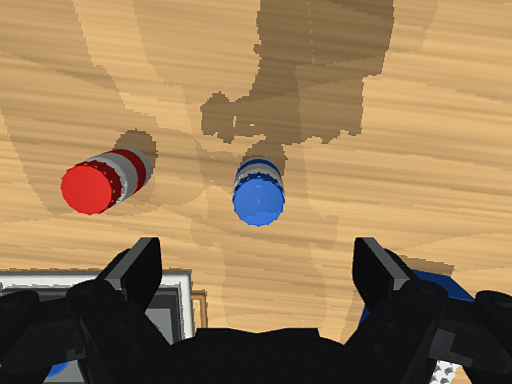

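The wrist view puts the blue cap at (258,198), centred between the fingers, with the red cap at (88,190). It agrees with the top camera to 3 mm in y and exactly in x. Descending to grip.

```bash
python3 -m creep '[{"claw":100,"tx":0.03,"ty":0.04,"tz":-0.9,"turn":0},{"claw":100,"tx":0,"ty":0,"tz":-0.9,"turn":0},{"claw":100,"tx":0,"ty":0,"tz":-0.9,"turn":0},{"claw":100,"tx":0,"ty":0,"tz":-0.9,"turn":0},{"claw":100,"tx":0,"ty":0,"tz":-0.6,"turn":0},{"claw":100,"tx":0,"ty":0,"tz":0,"turn":0}]'
python3 -m creep '[{"claw":60,"tx":0,"ty":0,"tz":0,"turn":0},{"claw":40,"tx":0,"ty":0,"tz":0,"turn":0},{"claw":20,"tx":0,"ty":0,"tz":0,"turn":0},{"claw":20,"tx":0,"ty":0,"tz":0,"turn":0},{"claw":20,"tx":0,"ty":0,"tz":0,"turn":0},{"claw":20,"tx":0,"ty":0,"tz":0,"turn":0},{"claw":20,"tx":0,"ty":0,"tz":0,"turn":0}]'
```

```text
t: 2.7
ee_pos: [0.453, 0.2001, 0.043]
ee_rot: [[-0.993, -0.114, -0.003], [-0.114, 0.993, -0.001], [0.003, -0.0, -1.0]]
wrist_force: [0.3, 0.7, 0.3]
opening: 0.0857
t: 3.4
ee_pos: [0.4561, 0.1998, 0.0459]
ee_rot: [[-0.994, -0.112, 0.002], [-0.112, 0.994, 0.001], [-0.003, 0.001, -1.0]]
wrist_force: [-1.3, -0.2, 6.9]
opening: 0.0403
```

```bash
python3 -m creep '[{"claw":20,"tx":0,"ty":0,"tz":0.5,"turn":0},{"claw":20,"tx":0,"ty":0,"tz":0.8,"turn":0},{"claw":20,"tx":0,"ty":0,"tz":0.9,"turn":0},{"claw":20,"tx":0,"ty":0,"tz":0.9,"turn":0},{"claw":20,"tx":0,"ty":0,"tz":0.7,"turn":0},{"claw":20,"tx":0,"ty":0,"tz":0.4,"turn":0},{"claw":20,"tx":0,"ty":0,"tz":0,"turn":0}]'; python3 w.py w2
```

```text
t: 4.1
ee_pos: [0.4563, 0.1997, 0.1722]
ee_rot: [[-0.994, -0.112, 0.004], [-0.112, 0.994, 0.001], [-0.004, 0.001, -1.0]]
wrist_force: [-0.1, -0.7, -2.2]
opening: 0.0404
4.1 [0.4563 0.1997 0.1722] [-0.1 -0.7 -2.2]
red [106, 145, 38, 46, 420] z 0.0372 c [0.4599 0.078 ] r 0.0205
red [59, 155, 62, 55, 2480] z 0.0831 c [0.4597 0.0786] r 0.0183
red [115, 345, 30, 27, 472] z 0.0441 c [0.6549 0.0946] r 0.0085
blue [217, 194, 81, 37, 851] z 0.1643 c [0.4552 0.2007] r 0.0204
blue [201, 233, 113, 100, 8550] z 0.2093 c [0.4526 0.2006] r 0.0171
blue [370, 260, 105, 41, 1279] z 0.0477 c [0.5369 0.3936] r 0.0112
blue [0, 311, 40, 27, 446] z 0.0445 c [6.29e-01 2.00e-04] r 0.0257
```

View pics/w2.png

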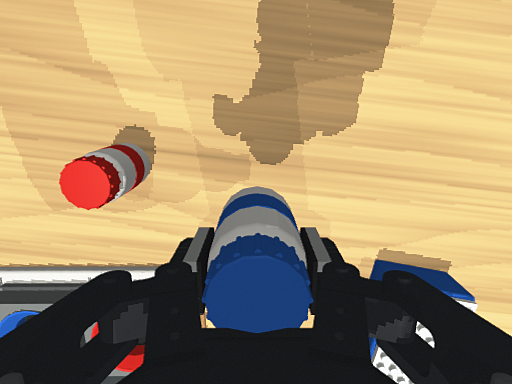

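Blue is gripped upright: cap top at 0.209 with TCP z at 0.172, so its underside is about 46 mm below the TCP. Moving above the blue bay.

```bash
python3 -m creep '[{"claw":20,"tx":0.4,"ty":-0.45,"tz":0,"turn":0},{"claw":20,"tx":0.85,"ty":-0.9,"tz":0,"turn":0},{"claw":20,"tx":0.9,"ty":-1,"tz":0,"turn":0},{"claw":20,"tx":0.9,"ty":-1,"tz":0,"turn":0},{"claw":20,"tx":0.9,"ty":-1,"tz":0,"turn":0},{"claw":20,"tx":0.9,"ty":-1,"tz":0,"turn":0},{"claw":20,"tx":0.75,"ty":-0.75,"tz":0,"turn":0},{"claw":20,"tx":0.4,"ty":-0.4,"tz":0,"turn":0}]'; python3 -m creep '[{"claw":20,"tx":0,"ty":0,"tz":0,"turn":0},{"claw":20,"tx":0,"ty":0,"tz":0,"turn":0}]'; python3 w.py w3
```

```text
t: 4.95
ee_pos: [0.6359, 0.002, 0.168]
ee_rot: [[-0.994, -0.11, -0.002], [-0.11, 0.994, -0.0], [0.002, -0.0, -1.0]]
wrist_force: [-0.5, -0.4, -0.9]
opening: 0.0404
t: 5.15
ee_pos: [0.6338, 0.0045, 0.1684]
ee_rot: [[-0.994, -0.111, -0.003], [-0.111, 0.994, 0.001], [0.003, 0.001, -1.0]]
wrist_force: [-0.3, 1.1, -1.2]
opening: 0.0402
5.15 [0.6338 0.0045 0.1684] [-0.3  1.1 -1.2]
red [321, 148, 85, 83, 3555] z 0.0444 c [0.6271 0.094 ] r 0.0349
yellow [99, 149, 86, 82, 3561] z 0.0444 c [ 0.6481 -0.0886] r 0.0349
blue [211, 149, 87, 82, 2776] z 0.1569 c [0.6328 0.0055] r 0.0201
blue [201, 233, 113, 100, 8551] z 0.2056 c [0.6304 0.0054] r 0.0171
```

View pics/w3.png

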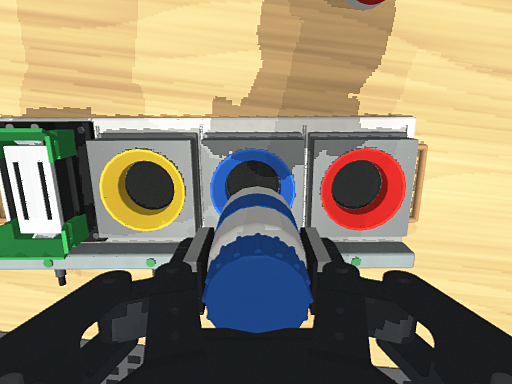

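The view from above the bay shows yellow ring (142,190), red ring (363,190) and the blue ring behind the bottle at (252,175). The ring midpoint is (0.6376,0.0027), which matches the top-camera estimate within 1.5 mm. I'll check the pose reading noise before the descent.

```bash
python3 -m creep '[{"claw":20,"tx":0,"ty":0,"tz":0,"turn":0}]'|sed -n 2p;python3 -m creep '[{"claw":20,"tx":0,"ty":0,"tz":0,"turn":0}]'|sed -n 2p;python3 -m creep '[{"claw":20,"tx":0,"ty":0,"tz":0,"turn":0}]'|sed -n 2p;python3 -m creep '[{"claw":20,"tx":0,"ty":0,"tz":0,"turn":0}]'|sed -n 2p
python3 -c "
from cell import bot
for i in range(3):print(bot.read_state()['ee_pos'])"
```

```text
ee_pos: [0.634, 0.0054, 0.1697]
ee_pos: [0.6344, 0.0054, 0.1703]
ee_pos: [0.6348, 0.0051, 0.1705]
ee_pos: [0.6349, 0.0049, 0.1705]
[0.6349441  0.00485449 0.17053011]
[0.6349441  0.00485449 0.17053011]
[0.6349441  0.00485449 0.17053011]
```

```bash
python3 -m creep '[{"claw":20,"tx":0.08,"ty":-0.1,"tz":-0.5,"turn":0},{"claw":20,"tx":0,"ty":0,"tz":-0.9,"turn":0},{"claw":20,"tx":0,"ty":0,"tz":-0.8,"turn":0},{"claw":20,"tx":0,"ty":0,"tz":-0.3,"turn":0},{"claw":20,"tx":0,"ty":0,"tz":0,"turn":0},{"claw":20,"tx":0,"ty":0,"tz":0,"turn":0},{"claw":20,"tx":0,"ty":0,"tz":0,"turn":0},{"claw":20,"tx":0,"ty":0,"tz":0,"turn":0}]'
```

```text
t: 6.4
ee_pos: [0.6384, 0.0013, 0.0966]
ee_rot: [[-0.994, -0.112, 0.002], [-0.112, 0.994, -0.0], [-0.002, -0.001, -1.0]]
wrist_force: [-0.5, -0.0, -0.2]
opening: 0.0403
```

```bash
python3 -m creep '[{"claw":20,"tx":0,"ty":0.02,"tz":-0.3,"turn":0},{"claw":20,"tx":0,"ty":0,"tz":-0.2,"turn":0},{"claw":20,"tx":0,"ty":0,"tz":-0.2,"turn":0},{"claw":20,"tx":0,"ty":0,"tz":-0.15,"turn":0},{"claw":20,"tx":0,"ty":0,"tz":-0.1,"turn":0},{"claw":20,"tx":0,"ty":0,"tz":0,"turn":0},{"claw":20,"tx":0,"ty":0,"tz":0,"turn":0},{"claw":20,"tx":0,"ty":0,"tz":0,"turn":0}]'
```

```text
t: 7.2
ee_pos: [0.6376, 0.002, 0.0669]
ee_rot: [[-0.994, -0.112, 0.0], [-0.112, 0.994, -0.0], [-0.0, -0.0, -1.0]]
wrist_force: [0.2, 0.6, -0.5]
opening: 0.0401
```

```bash
python3 -m creep '[{"claw":20,"tx":0,"ty":0,"tz":-0.05,"turn":0},{"claw":20,"tx":0,"ty":0,"tz":0,"turn":0},{"claw":20,"tx":0,"ty":0,"tz":0,"turn":0}]'; python3 -m creep '[{"claw":20,"tx":0,"ty":0,"tz":-0.05,"turn":0},{"claw":20,"tx":0,"ty":0,"tz":0,"turn":0},{"claw":20,"tx":0,"ty":0,"tz":0,"turn":0}]'
```

```text
t: 7.5
ee_pos: [0.6379, 0.002, 0.066]
ee_rot: [[-0.994, -0.112, 0.001], [-0.112, 0.994, -0.0], [-0.001, -0.0, -1.0]]
wrist_force: [-1.7, 0.8, 5.3]
opening: 0.0406
t: 7.8
ee_pos: [0.6379, 0.0019, 0.0659]
ee_rot: [[-0.994, -0.112, 0.002], [-0.112, 0.994, -0.0], [-0.002, -0.0, -1.0]]
wrist_force: [-5.4, 0.1, 13.6]
opening: 0.0403
```

Contact at TCP z 0.0659, exactly the floor height. Back off, release and rise.

```bash
python3 -m creep '[{"claw":20,"tx":0,"ty":0,"tz":0.05,"turn":0},{"claw":45,"tx":0,"ty":0,"tz":0,"turn":0},{"claw":60,"tx":0,"ty":0,"tz":0,"turn":0},{"claw":72,"tx":0,"ty":0,"tz":0,"turn":0},{"claw":72,"tx":0,"ty":0,"tz":0,"turn":0},{"claw":72,"tx":0,"ty":0,"tz":0,"turn":0}]';python3 -m creep '[{"claw":72,"tx":0,"ty":0,"tz":0.4,"turn":0},{"claw":72,"tx":0,"ty":0,"tz":0.8,"turn":0},{"claw":72,"tx":0,"ty":0,"tz":0.9,"turn":0},{"claw":72,"tx":0,"ty":0,"tz":0.9,"turn":0},{"claw":72,"tx":0,"ty":0,"tz":0.6,"turn":0},{"claw":72,"tx":-0.6,"ty":0.3,"tz":0,"turn":0}]'
python3 - <<'E'
from cell import optics
from h import *
im,d=optics.snapshot('side');cv2.imwrite('pics/s1.png',cv2.resize(im[120:300,150:410,::-1],None,fx=3,fy=3))
E
```

```text
t: 8.4
ee_pos: [0.6373, 0.002, 0.0649]
ee_rot: [[-0.994, -0.112, -0.001], [-0.112, 0.994, 0.0], [0.001, 0.0, -1.0]]
wrist_force: [0.2, 0.1, 0.8]
opening: 0.0614
t: 9.0
ee_pos: [0.6233, 0.0099, 0.1777]
ee_rot: [[-0.994, -0.111, 0.009], [-0.111, 0.994, -0.001], [-0.008, -0.002, -1.0]]
wrist_force: [-0.5, 0.4, -0.4]
opening: 0.0614
```

View pics/s1.png

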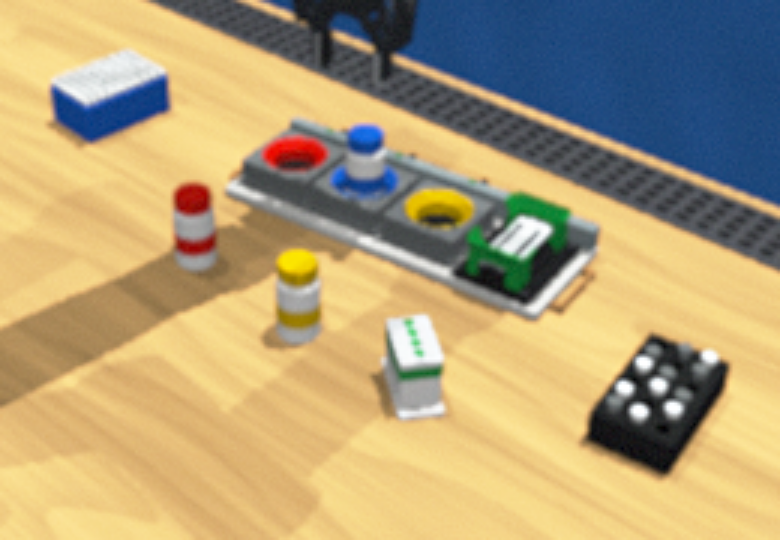

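Blue stands upright in its bay, with its cap at crop (365,137). Next is the red bottle, at about (0.460,0.0775).

```bash
python3 -m creep '[{"claw":90,"tx":-0.82,"ty":0.37,"tz":0,"turn":0},{"claw":90,"tx":-0.9,"ty":0.37,"tz":0,"turn":0},{"claw":90,"tx":-0.9,"ty":0.37,"tz":0,"turn":0},{"claw":90,"tx":-0.9,"ty":0.37,"tz":0,"turn":0},{"claw":90,"tx":-0.9,"ty":0.37,"tz":0,"turn":0},{"claw":90,"tx":-0.9,"ty":0.37,"tz":0,"turn":0},{"claw":90,"tx":0,"ty":0,"tz":-0.6,"turn":0},{"claw":90,"tx":0,"ty":0,"tz":-0.4,"turn":0}]';python3 -m creep '[{"claw":90,"tx":0,"ty":0,"tz":0,"turn":0},{"claw":90,"tx":0,"ty":0,"tz":0,"turn":0},{"claw":90,"tx":0,"ty":0,"tz":0,"turn":0},{"claw":90,"tx":0,"ty":0,"tz":0,"turn":0}]'; python3 w.py w4
```

```text
t: 9.85
ee_pos: [0.4593, 0.078, 0.1436]
ee_rot: [[-0.994, -0.113, 0.001], [-0.113, 0.994, -0.0], [-0.001, -0.0, -1.0]]
wrist_force: [0.6, 0.2, 1.0]
opening: 0.0769
t: 10.25
ee_pos: [0.4605, 0.0775, 0.1439]
ee_rot: [[-0.994, -0.112, 0.001], [-0.112, 0.994, 0.0], [-0.001, -0.0, -1.0]]
wrist_force: [-0.7, 0.9, 1.0]
opening: 0.0766
10.25 [0.4605 0.0775 0.1439] [-0.7  0.9  1. ]
red [230, 161, 50, 21, 211] z 0.0383 c [0.46   0.0768] r 0.0205
red [225, 176, 60, 62, 2695] z 0.0832 c [0.4598 0.0769] r 0.0181
yellow [42, 121, 47, 57, 757] z 0.0376 c [ 0.4457 -0.0789] r 0.0204
yellow [0, 128, 50, 63, 2504] z 0.083 c [ 0.4456 -0.0733] r 0.0151
yellow [56, 356, 31, 28, 346] z 0.0443 c [ 0.642  -0.0718] r 0.0177
```

Aligned with red within 1 mm. Descend and grip.

```bash
python3 -m creep '[{"claw":90,"tx":0,"ty":0,"tz":-0.9,"turn":0},{"claw":90,"tx":0,"ty":0,"tz":-0.9,"turn":0},{"claw":90,"tx":0,"ty":0,"tz":-0.9,"turn":0},{"claw":90,"tx":0,"ty":0,"tz":-0.6,"turn":0},{"claw":90,"tx":0,"ty":0,"tz":0,"turn":0},{"claw":90,"tx":0,"ty":0,"tz":0,"turn":0}]'
python3 -m creep '[{"claw":60,"tx":0,"ty":0,"tz":0,"turn":0},{"claw":40,"tx":0,"ty":0,"tz":0,"turn":0},{"claw":20,"tx":0,"ty":0,"tz":0,"turn":0},{"claw":20,"tx":0,"ty":0,"tz":0,"turn":0},{"claw":20,"tx":0,"ty":0,"tz":0,"turn":0},{"claw":20,"tx":0,"ty":0,"tz":0,"turn":0},{"claw":20,"tx":0,"ty":0,"tz":0,"turn":0},{"claw":20,"tx":0,"ty":0,"tz":0,"turn":0}]'
python3 -m creep '[{"claw":20,"tx":0,"ty":0,"tz":0.5,"turn":0},{"claw":20,"tx":0,"ty":0,"tz":0.8,"turn":0},{"claw":20,"tx":0,"ty":0,"tz":0.9,"turn":0},{"claw":20,"tx":0,"ty":0,"tz":0.9,"turn":0},{"claw":20,"tx":0,"ty":0,"tz":0.7,"turn":0},{"claw":20,"tx":0,"ty":0,"tz":0.4,"turn":0},{"claw":20,"tx":0,"ty":0,"tz":0,"turn":0},{"claw":20,"tx":0,"ty":0,"tz":0,"turn":0}]'; python3 w.py w5
```

```text
t: 10.9
ee_pos: [0.46, 0.0776, 0.0446]
ee_rot: [[-0.994, -0.112, -0.0], [-0.112, 0.994, -0.0], [0.0, 0.0, -1.0]]
wrist_force: [0.1, 0.7, -0.1]
opening: 0.0768
t: 11.7
ee_pos: [0.4609, 0.0776, 0.0456]
ee_rot: [[-0.994, -0.112, 0.002], [-0.112, 0.994, -0.0], [-0.002, -0.0, -1.0]]
wrist_force: [-1.5, -1.0, 7.8]
opening: 0.0408
t: 12.5
ee_pos: [0.4598, 0.0776, 0.1704]
ee_rot: [[-0.994, -0.112, 0.001], [-0.112, 0.994, 0.0], [-0.001, -0.0, -1.0]]
wrist_force: [0.8, 0.8, -0.5]
opening: 0.0402
12.5 [0.4598 0.0776 0.1704] [ 0.8  0.8 -0.5]
red [216, 193, 84, 40, 868] z 0.1628 c [0.4582 0.0785] r 0.0203
red [201, 233, 113, 100, 8653] z 0.2078 c [0.456  0.0784] r 0.0171
yellow [66, 120, 38, 51, 557] z 0.0374 c [ 0.4458 -0.0791] r 0.0204
yellow [5, 126, 67, 57, 2843] z 0.0831 c [ 0.4457 -0.0786] r 0.0185
blue [475, 271, 37, 66, 1628] z 0.0399 c [0.5603 0.3281] r 0.0113
blue [124, 337, 21, 30, 195] z 0.0568 c [ 0.6269 -0.0082] r 0.0076
```

```bash
python3 -m creep '[{"claw":20,"tx":0.4,"ty":0.05,"tz":0,"turn":0},{"claw":20,"tx":0.8,"ty":0.08,"tz":0,"turn":0},{"claw":20,"tx":1,"ty":0.1,"tz":0,"turn":0},{"claw":20,"tx":1,"ty":0.1,"tz":0,"turn":0},{"claw":20,"tx":1,"ty":0.1,"tz":0,"turn":0},{"claw":20,"tx":0.9,"ty":0.05,"tz":0,"turn":0},{"claw":20,"tx":0.48,"ty":0.05,"tz":0,"turn":0},{"claw":20,"tx":0,"ty":0,"tz":-0.4,"turn":0}]'; python3 -m creep '[{"claw":20,"tx":0,"ty":0,"tz":-0.8,"turn":0},{"claw":20,"tx":0,"ty":0,"tz":-0.8,"turn":0},{"claw":20,"tx":0,"ty":0,"tz":-0.4,"turn":0},{"claw":20,"tx":0,"ty":0,"tz":0,"turn":0},{"claw":20,"tx":0,"ty":0,"tz":0,"turn":0},{"claw":20,"tx":0,"ty":0,"tz":0,"turn":0},{"claw":20,"tx":0,"ty":0,"tz":0,"turn":0}]'
```

```text
t: 13.35
ee_pos: [0.6305, 0.0936, 0.1578]
ee_rot: [[-0.994, -0.112, 0.003], [-0.112, 0.994, 0.0], [-0.003, -0.0, -1.0]]
wrist_force: [-0.1, 0.1, -0.9]
opening: 0.0405
t: 14.05
ee_pos: [0.6282, 0.0935, 0.0996]
ee_rot: [[-0.994, -0.112, 0.002], [-0.112, 0.994, 0.0], [-0.002, -0.0, -1.0]]
wrist_force: [-0.4, -0.0, -0.1]
opening: 0.0405
```

```bash
python3 -m creep '[{"claw":20,"tx":-0.02,"ty":0,"tz":-0.3,"turn":0},{"claw":20,"tx":0,"ty":0,"tz":-0.3,"turn":0},{"claw":20,"tx":0,"ty":0,"tz":-0.25,"turn":0},{"claw":20,"tx":0,"ty":0,"tz":-0.15,"turn":0},{"claw":20,"tx":0,"ty":0,"tz":-0.1,"turn":0},{"claw":20,"tx":0,"ty":0,"tz":0,"turn":0},{"claw":20,"tx":0,"ty":0,"tz":0,"turn":0},{"claw":20,"tx":0,"ty":0,"tz":0,"turn":0}]'; python3 -m creep '[{"claw":20,"tx":0,"ty":0,"tz":-0.05,"turn":0},{"claw":20,"tx":0,"ty":0,"tz":0,"turn":0},{"claw":20,"tx":0,"ty":0,"tz":0,"turn":0}]'
```

```text
t: 14.85
ee_pos: [0.6263, 0.0935, 0.0658]
ee_rot: [[-0.994, -0.112, -0.001], [-0.112, 0.994, -0.0], [0.001, -0.0, -1.0]]
wrist_force: [-2.9, -0.3, 5.8]
opening: 0.0405
t: 15.15
ee_pos: [0.6264, 0.0935, 0.0657]
ee_rot: [[-0.994, -0.112, 0.0], [-0.112, 0.994, -0.0], [-0.0, -0.0, -1.0]]
wrist_force: [-6.7, -0.1, 13.7]
opening: 0.0405
```

Seated at the same height with the same force rise. Release and rise, then go to yellow (0.446,-0.0800).

```bash
python3 -m creep '[{"claw":20,"tx":0,"ty":0,"tz":0.05,"turn":0},{"claw":45,"tx":0,"ty":0,"tz":0,"turn":0},{"claw":60,"tx":0,"ty":0,"tz":0,"turn":0},{"claw":72,"tx":0,"ty":0,"tz":0,"turn":0},{"claw":72,"tx":0,"ty":0,"tz":0,"turn":0},{"claw":72,"tx":0,"ty":0,"tz":0,"turn":0}]';python3 -m creep '[{"claw":72,"tx":0,"ty":0,"tz":0.4,"turn":0},{"claw":72,"tx":0,"ty":0,"tz":0.8,"turn":0},{"claw":72,"tx":0,"ty":0,"tz":0.9,"turn":0},{"claw":72,"tx":0,"ty":0,"tz":0.9,"turn":0},{"claw":72,"tx":0,"ty":0,"tz":0.6,"turn":0},{"claw":72,"tx":-1,"ty":0,"tz":0,"turn":0},{"claw":72,"tx":-1,"ty":-0.3,"tz":0,"turn":0},{"claw":90,"tx":-0.9,"ty":-1,"tz":0,"turn":0}]'
```

```text
t: 15.75
ee_pos: [0.6266, 0.0935, 0.065]
ee_rot: [[-0.994, -0.112, -0.0], [-0.112, 0.994, 0.0], [0.0, 0.0, -1.0]]
wrist_force: [0.5, -1.1, 0.2]
opening: 0.0617
t: 16.55
ee_pos: [0.5386, 0.0559, 0.1743]
ee_rot: [[-0.993, -0.116, 0.001], [-0.116, 0.993, 0.001], [-0.001, 0.0, -1.0]]
wrist_force: [1.6, -0.9, 0.9]
opening: 0.0742
```

```bash
python3 -m creep '[{"claw":90,"tx":-0.62,"ty":-0.9,"tz":0,"turn":0},{"claw":90,"tx":-0.62,"ty":-0.9,"tz":0,"turn":0},{"claw":90,"tx":-0.62,"ty":-0.9,"tz":-0.2,"turn":0},{"claw":90,"tx":-0.62,"ty":-0.9,"tz":-0.4,"turn":0},{"claw":90,"tx":-0.64,"ty":-0.88,"tz":-0.4,"turn":0},{"claw":90,"tx":0,"ty":0,"tz":0,"turn":0},{"claw":90,"tx":0,"ty":0,"tz":0,"turn":0},{"claw":90,"tx":0,"ty":0,"tz":0,"turn":0}]'; python3 w.py w6
```

```text
t: 17.35
ee_pos: [0.4473, -0.0797, 0.1442]
ee_rot: [[-0.994, -0.113, 0.002], [-0.113, 0.994, -0.0], [-0.002, -0.0, -1.0]]
wrist_force: [1.0, -0.5, 0.6]
opening: 0.0769
17.35 [ 0.4473 -0.0797  0.1442] [ 1.  -0.5  0.6]
red [410, 370, 47, 14, 372] z 0.0446 c [0.6182 0.0941] r 0.0263
yellow [230, 160, 50, 20, 205] z 0.0384 c [ 0.4444 -0.0807] r 0.0195
yellow [224, 174, 60, 62, 2696] z 0.0832 c [ 0.4454 -0.0807] r 0.0181
```

```bash
python3 -m creep '[{"claw":90,"tx":-0.03,"ty":-0.03,"tz":-0.9,"turn":0},{"claw":90,"tx":0,"ty":0,"tz":-0.9,"turn":0},{"claw":90,"tx":0,"ty":0,"tz":-0.9,"turn":0},{"claw":90,"tx":0,"ty":0,"tz":-0.6,"turn":0},{"claw":90,"tx":0,"ty":0,"tz":0,"turn":0},{"claw":90,"tx":0,"ty":0,"tz":0,"turn":0}]'
python3 -m creep '[{"claw":60,"tx":0,"ty":0,"tz":0,"turn":0},{"claw":40,"tx":0,"ty":0,"tz":0,"turn":0},{"claw":20,"tx":0,"ty":0,"tz":0,"turn":0},{"claw":20,"tx":0,"ty":0,"tz":0,"turn":0},{"claw":20,"tx":0,"ty":0,"tz":0,"turn":0},{"claw":20,"tx":0,"ty":0,"tz":0,"turn":0},{"claw":20,"tx":0,"ty":0,"tz":0,"turn":0},{"claw":20,"tx":0,"ty":0,"tz":0,"turn":0}]'
python3 -m creep '[{"claw":20,"tx":0,"ty":0,"tz":0.5,"turn":0},{"claw":20,"tx":0,"ty":0,"tz":0.8,"turn":0},{"claw":20,"tx":0,"ty":0,"tz":0.9,"turn":0},{"claw":20,"tx":0,"ty":0,"tz":0.9,"turn":0},{"claw":20,"tx":0,"ty":0,"tz":0.7,"turn":0},{"claw":20,"tx":0,"ty":0,"tz":0.4,"turn":0},{"claw":20,"tx":0,"ty":0,"tz":0,"turn":0},{"claw":20,"tx":0,"ty":0,"tz":0,"turn":0}]'; python3 w.py w7
```

```text
t: 18.0
ee_pos: [0.4458, -0.0803, 0.0446]
ee_rot: [[-0.994, -0.113, -0.0], [-0.113, 0.994, 0.0], [0.0, 0.0, -1.0]]
wrist_force: [-0.3, 0.5, -0.0]
opening: 0.077
t: 18.8
ee_pos: [0.4462, -0.0811, 0.0456]
ee_rot: [[-0.994, -0.112, 0.002], [-0.112, 0.994, -0.0], [-0.002, -0.001, -1.0]]
wrist_force: [-1.2, 0.8, 7.2]
opening: 0.0405
t: 19.6
ee_pos: [0.4451, -0.0808, 0.1703]
ee_rot: [[-0.994, -0.112, 0.0], [-0.112, 0.994, -0.0], [-0.0, -0.0, -1.0]]
wrist_force: [0.1, 0.2, -1.8]
opening: 0.0402
19.6 [ 0.4451 -0.0808  0.1703] [ 0.1  0.2 -1.8]
red [387, 364, 21, 20, 220] z 0.0573 c [0.6136 0.0764] r 0.0045
yellow [215, 194, 83, 39, 882] z 0.163 c [ 0.4439 -0.0799] r 0.0203
yellow [201, 234, 113, 99, 8566] z 0.2078 c [ 0.4415 -0.0799] r 0.017
```

```bash
python3 -m creep '[{"claw":20,"tx":0.4,"ty":-0.03,"tz":0,"turn":0},{"claw":20,"tx":0.8,"ty":-0.03,"tz":0,"turn":0},{"claw":20,"tx":1,"ty":-0.04,"tz":0,"turn":0},{"claw":20,"tx":1,"ty":-0.04,"tz":0,"turn":0},{"claw":20,"tx":1,"ty":-0.04,"tz":0,"turn":0},{"claw":20,"tx":1,"ty":-0.04,"tz":0,"turn":0},{"claw":20,"tx":0.97,"ty":-0.04,"tz":0,"turn":0},{"claw":20,"tx":0.6,"ty":-0.03,"tz":0,"turn":0}]'; python3 -m creep '[{"claw":20,"tx":0,"ty":0,"tz":-0.4,"turn":0},{"claw":20,"tx":0,"ty":0,"tz":-0.8,"turn":0},{"claw":20,"tx":0,"ty":0,"tz":-0.8,"turn":0},{"claw":20,"tx":0,"ty":0,"tz":-0.4,"turn":0},{"claw":20,"tx":0,"ty":0,"tz":0,"turn":0},{"claw":20,"tx":0,"ty":0,"tz":0,"turn":0},{"claw":20,"tx":0,"ty":0,"tz":0,"turn":0},{"claw":20,"tx":0,"ty":0,"tz":0,"turn":0}]'
```

```text
t: 20.45
ee_pos: [0.6506, -0.0894, 0.1685]
ee_rot: [[-0.994, -0.112, -0.0], [-0.112, 0.994, 0.0], [0.0, 0.0, -1.0]]
wrist_force: [0.0, -0.2, -1.5]
opening: 0.0404
t: 21.25
ee_pos: [0.6492, -0.0897, 0.0997]
ee_rot: [[-0.994, -0.112, 0.002], [-0.112, 0.994, -0.001], [-0.002, -0.001, -1.0]]
wrist_force: [0.4, -0.0, -1.6]
opening: 0.0401
```

```bash
python3 -m creep '[{"claw":20,"tx":-0.02,"ty":0,"tz":-0.3,"turn":0},{"claw":20,"tx":0,"ty":0,"tz":-0.3,"turn":0},{"claw":20,"tx":0,"ty":0,"tz":-0.25,"turn":0},{"claw":20,"tx":0,"ty":0,"tz":-0.15,"turn":0},{"claw":20,"tx":0,"ty":0,"tz":-0.1,"turn":0},{"claw":20,"tx":0,"ty":0,"tz":0,"turn":0},{"claw":20,"tx":0,"ty":0,"tz":0,"turn":0},{"claw":20,"tx":0,"ty":0,"tz":0,"turn":0}]'; python3 -m creep '[{"claw":20,"tx":0,"ty":0,"tz":-0.05,"turn":0},{"claw":20,"tx":0,"ty":0,"tz":0,"turn":0},{"claw":20,"tx":0,"ty":0,"tz":0,"turn":0}]'
```

```text
t: 22.05
ee_pos: [0.6473, -0.0893, 0.0657]
ee_rot: [[-0.994, -0.112, -0.0], [-0.112, 0.994, 0.0], [0.0, 0.0, -1.0]]
wrist_force: [-4.6, 0.7, 5.8]
opening: 0.0405
t: 22.35
ee_pos: [0.6475, -0.0894, 0.0656]
ee_rot: [[-0.994, -0.112, 0.0], [-0.112, 0.994, -0.0], [-0.0, -0.0, -1.0]]
wrist_force: [-5.7, 1.2, 14.2]
opening: 0.0407
```

Yellow is seated. Release, rise and head for the cartridge, turning +0.78 rad.

```bash
python3 -m creep '[{"claw":20,"tx":0,"ty":0,"tz":0.05,"turn":0},{"claw":45,"tx":0,"ty":0,"tz":0,"turn":0},{"claw":60,"tx":0,"ty":0,"tz":0,"turn":0},{"claw":72,"tx":0,"ty":0,"tz":0,"turn":0},{"claw":72,"tx":0,"ty":0,"tz":0,"turn":0},{"claw":72,"tx":0,"ty":0,"tz":0,"turn":0}]';python3 -m creep '[{"claw":72,"tx":0,"ty":0,"tz":0.4,"turn":0},{"claw":72,"tx":0,"ty":0,"tz":0.8,"turn":0},{"claw":72,"tx":0,"ty":0,"tz":0.9,"turn":0},{"claw":72,"tx":0,"ty":0,"tz":0.9,"turn":0},{"claw":72,"tx":0,"ty":0,"tz":0.6,"turn":0},{"claw":72,"tx":-0.8,"ty":-0.3,"tz":0,"turn":0.1},{"claw":90,"tx":-0.9,"ty":-0.5,"tz":0,"turn":0.1},{"claw":90,"tx":-0.9,"ty":-0.6,"tz":0,"turn":0.1}]'; python3 -m creep '[{"claw":90,"tx":-0.9,"ty":-0.6,"tz":0,"turn":0.1},{"claw":90,"tx":-0.9,"ty":-0.6,"tz":0,"turn":0.1},{"claw":90,"tx":-0.9,"ty":-0.6,"tz":0,"turn":0.1},{"claw":90,"tx":-0.8,"ty":-0.6,"tz":0,"turn":0.1},{"claw":90,"tx":-0.36,"ty":-0.29,"tz":0,"turn":0.08},{"claw":90,"tx":0,"ty":0,"tz":0,"turn":0},{"claw":90,"tx":0,"ty":0,"tz":0,"turn":0},{"claw":90,"tx":0,"ty":0,"tz":0,"turn":0}]'; python3 w.py w8
```

```text
t: 22.95
ee_pos: [0.6477, -0.0895, 0.065]
ee_rot: [[-0.994, -0.112, -0.0], [-0.112, 0.994, 0.0], [0.0, 0.0, -1.0]]
wrist_force: [0.2, 0.2, -0.3]
opening: 0.0619
t: 23.75
ee_pos: [0.5692, -0.1315, 0.1744]
ee_rot: [[-0.914, -0.406, 0.001], [-0.406, 0.914, -0.001], [-0.001, -0.001, -1.0]]
wrist_force: [0.7, -0.2, 0.5]
opening: 0.0768
t: 24.55
ee_pos: [0.4547, -0.2119, 0.1737]
ee_rot: [[-0.628, -0.778, 0.001], [-0.778, 0.628, -0.0], [-0.0, -0.001, -1.0]]
wrist_force: [0.4, -0.1, -0.3]
opening: 0.0771
24.55 [ 0.4547 -0.2119  0.1737] [ 0.4 -0.1 -0.3]
```

View pics/w8.png

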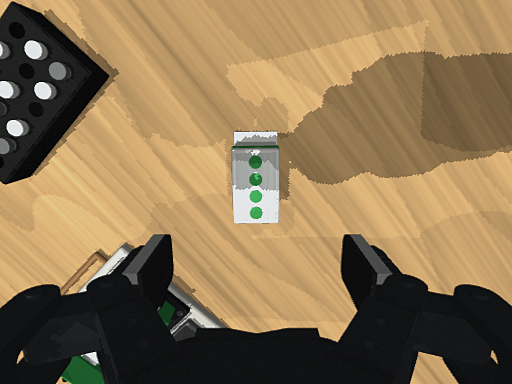

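The cartridge top is at columns 233–279 and rows 150–223, parallel to the jaws and centred between them. I'll measure it in the wrist depth.

Run:
```python
import numpy as np,cv2
W=np.load('pics/w8.npz')['W'];Z=W[...,2]
m=(Z>.055)&(Z<.064)&(abs(W[...,0]-.4537)<.05)&(abs(W[...,1]+.213)<.05)
w=W[m];print(m.sum(),np.median(w,0),cv2.minAreaRect(w[:,:2].astype(np.float32)))
```

```text
3459 [ 0.45365399 -0.21406473  0.05887723] ((0.45486900210380554, -0.21273958683013916), (0.06152613088488579, 0.03746437653899193), 52.0839729309082)
```

```bash
python3 -m creep '[{"claw":90,"tx":0,"ty":-0.02,"tz":-0.9,"turn":0.01},{"claw":90,"tx":0,"ty":0,"tz":-0.9,"turn":0},{"claw":90,"tx":0,"ty":0,"tz":-0.9,"turn":0},{"claw":90,"tx":0,"ty":0,"tz":-0.9,"turn":0},{"claw":90,"tx":0,"ty":0,"tz":-0.6,"turn":0},{"claw":90,"tx":0,"ty":0,"tz":-0.3,"turn":0},{"claw":90,"tx":0,"ty":0,"tz":0,"turn":0},{"claw":90,"tx":0,"ty":0,"tz":0,"turn":0}]'
python3 -m creep '[{"claw":60,"tx":0,"ty":0,"tz":0,"turn":0},{"claw":40,"tx":0,"ty":0,"tz":0,"turn":0},{"claw":20,"tx":0,"ty":0,"tz":0,"turn":0},{"claw":20,"tx":0,"ty":0,"tz":0,"turn":0},{"claw":20,"tx":0,"ty":0,"tz":0,"turn":0},{"claw":20,"tx":0,"ty":0,"tz":0,"turn":0},{"claw":20,"tx":0,"ty":0,"tz":0,"turn":0},{"claw":20,"tx":0,"ty":0,"tz":0,"turn":0}]'
```

```text
t: 25.4
ee_pos: [0.4546, -0.2128, 0.0388]
ee_rot: [[-0.62, -0.785, 0.001], [-0.785, 0.62, -0.0], [-0.0, -0.001, -1.0]]
wrist_force: [0.4, 0.4, 0.3]
opening: 0.0772
t: 26.2
ee_pos: [0.4546, -0.2133, 0.0393]
ee_rot: [[-0.62, -0.785, 0.002], [-0.785, 0.62, -0.001], [-0.0, -0.002, -1.0]]
wrist_force: [0.0, 0.7, 6.1]
opening: 0.0372
```

```bash
python3 -m creep '[{"claw":20,"tx":0,"ty":0,"tz":0.5,"turn":0},{"claw":20,"tx":0,"ty":0,"tz":0.8,"turn":0},{"claw":20,"tx":0,"ty":0,"tz":0.9,"turn":0},{"claw":20,"tx":0,"ty":0,"tz":0.9,"turn":0},{"claw":20,"tx":0,"ty":0,"tz":0.7,"turn":0},{"claw":20,"tx":0,"ty":0,"tz":0.4,"turn":0},{"claw":20,"tx":0,"ty":0,"tz":0,"turn":0},{"claw":20,"tx":0,"ty":0,"tz":0,"turn":0}]'; python3 -m creep '[{"claw":20,"tx":0.6,"ty":0.14,"tz":0,"turn":-0.1},{"claw":20,"tx":0.9,"ty":0.14,"tz":0,"turn":-0.1},{"claw":20,"tx":1,"ty":0.14,"tz":0,"turn":-0.1},{"claw":20,"tx":1,"ty":0.14,"tz":0,"turn":-0.1},{"claw":20,"tx":1,"ty":0.14,"tz":0,"turn":-0.1},{"claw":20,"tx":1,"ty":0.14,"tz":0,"turn":-0.1},{"claw":20,"tx":0.9,"ty":0.14,"tz":0,"turn":-0.1},{"claw":20,"tx":0.41,"ty":0.1,"tz":0,"turn":-0.087}]'; python3 -m creep '[{"claw":20,"tx":0,"ty":0,"tz":0,"turn":0},{"claw":20,"tx":0,"ty":0,"tz":0,"turn":0},{"claw":20,"tx":0,"ty":0,"tz":0,"turn":0},{"claw":20,"tx":0,"ty":0,"tz":0,"turn":0},{"claw":20,"tx":0,"ty":0,"tz":0,"turn":0}]'; python3 w.py w9
```

```text
t: 27.0
ee_pos: [0.4535, -0.2126, 0.1636]
ee_rot: [[-0.62, -0.785, -0.001], [-0.785, 0.62, 0.0], [0.0, 0.001, -1.0]]
wrist_force: [-0.2, -0.2, -1.5]
opening: 0.0371
t: 27.8
ee_pos: [0.6593, -0.1796, 0.1615]
ee_rot: [[-0.994, -0.112, -0.002], [-0.112, 0.994, 0.001], [0.002, 0.001, -1.0]]
wrist_force: [0.0, -0.4, -0.7]
opening: 0.0372
t: 28.3
ee_pos: [0.6576, -0.1807, 0.1645]
ee_rot: [[-0.993, -0.115, 0.0], [-0.115, 0.993, -0.0], [0.0, -0.0, -1.0]]
wrist_force: [-0.1, 0.3, -1.1]
opening: 0.0371
28.3 [ 0.6576 -0.1807  0.1645] [-0.1  0.3 -1.1]
yellow [325, 145, 103, 94, 5413] z 0.1029 c [ 0.6476 -0.0902] r 0.0184
blue [437, 146, 75, 84, 2583] z 0.0538 c [6.372e-01 4.000e-04] r 0.0195
blue [495, 184, 17, 48, 558] z 0.0987 c [ 0.6406 -0.0117] r 0.0081
```

View pics/w9.png

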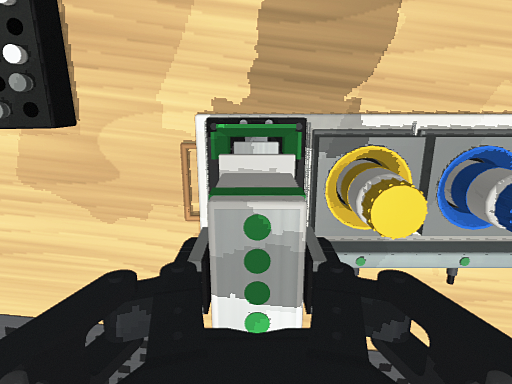

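The yellow bottle is home (cap top at 0.103), and the cartridge is held square over the dock. I'll measure where the flange end sits relative to the dock's near wall.

Run:
```python
import numpy as np,cv2
W=np.load('pics/w9.npz')['W'];im=cv2.imread('pics/w9.png');hsv=cv2.cvtColor(im,cv2.COLOR_BGR2HSV)
a=np.radians(6.6);R=np.array([[np.cos(a),np.sin(a)],[-np.sin(a),np.cos(a)]])
L=(W[...,:2]-np.array([.6588,-.1805]))@R.T; Z=W[...,2]
r=np.indices(Z.shape)[0]
m=(Z>.120)&(Z<.134)&(r<240)&(abs(L[...,1])<.03);l=L[m]
print('flange',m.sum(),np.percentile(l,[1,5,50,95,99],axis=0).round(4).tolist())
T=(np.array([.6576,-.1807])-np.array([.6588,-.1805]))@R.T;print('tcp local',T)
m=(Z>.214-.04)&(Z<.19)&(abs(L[...,1])<.03)&(hsv[...,1]<60);l=L[m];print('top',m.sum(),np.percentile(l,[1,50,99],axis=0).round(4).tolist(),np.median(Z[m]))
g=(hsv[...,0]>50)&(hsv[...,0]<80)&(hsv[...,1]>140)
m=g&(Z>.057)&(Z<.066);l=L[m];print('dock wall',m.sum(),np.percentile(l,[1,5,50,95,99],axis=0).round(4).tolist())
m=(Z>.03)&(Z<.056)&(abs(L[...,1])<.03)&(abs(L[...,0])<.05);l=L[m];print('plat',m.sum(),np.median(Z[m]),np.percentile(Z[m],[5,95]))
W0=np.load('pics/top0.npy')
```

```text
flange 1487 [[-0.0413, -0.0187], [-0.0411, -0.0172], [-0.0367, 0.0008], [-0.032, 0.0192], [-0.0314, 0.0207]]
tcp local [-1.21503475e-03 -6.07499725e-05]
top 11612 [[-0.0322, -0.0241], [-0.0098, 0.0005], [0.0221, 0.0249]] 0.18404507896336247
dock wall 925 [[-0.053, -0.0325], [-0.0529, -0.0314], [-0.0492, -0.0001], [-0.0306, 0.0321], [-0.0283, 0.0332]]
plat 1407 0.04438789679515809 [0.03757161 0.05522929]
```

```bash
python3 -m creep '[{"claw":20,"tx":0.02,"ty":-0.01,"tz":-0.4,"turn":0},{"claw":20,"tx":0,"ty":0,"tz":-0.7,"turn":0},{"claw":20,"tx":0,"ty":0,"tz":-0.7,"turn":0},{"claw":20,"tx":0,"ty":0,"tz":-0.3,"turn":0},{"claw":20,"tx":0,"ty":0,"tz":-0.1,"turn":0},{"claw":20,"tx":0,"ty":0,"tz":0,"turn":0},{"claw":20,"tx":0,"ty":0,"tz":0,"turn":0},{"claw":20,"tx":0,"ty":0,"tz":0,"turn":0}]';  python3 -m creep '[{"claw":20,"tx":0,"ty":0,"tz":-0.1,"turn":0},{"claw":20,"tx":0,"ty":0,"tz":-0.1,"turn":0},{"claw":20,"tx":0,"ty":0,"tz":-0.1,"turn":0},{"claw":20,"tx":0,"ty":0,"tz":-0.1,"turn":0},{"claw":20,"tx":0,"ty":0,"tz":0,"turn":0},{"claw":20,"tx":0,"ty":0,"tz":0,"turn":0},{"claw":20,"tx":0,"ty":0,"tz":0,"turn":0}]'
```

```text
t: 29.15
ee_pos: [0.6595, -0.181, 0.0995]
ee_rot: [[-0.993, -0.115, 0.002], [-0.115, 0.993, -0.001], [-0.002, -0.001, -1.0]]
wrist_force: [0.6, 0.1, -1.0]
opening: 0.037
t: 29.85
ee_pos: [0.6589, -0.1807, 0.0864]
ee_rot: [[-0.993, -0.115, 0.0], [-0.115, 0.993, -0.0], [-0.0, -0.0, -1.0]]
wrist_force: [0.5, 0.2, -1.9]
opening: 0.037
```

```bash
python3 -m creep '[{"claw":20,"tx":0,"ty":0,"tz":-0.1,"turn":0},{"claw":20,"tx":0,"ty":0,"tz":-0.1,"turn":0},{"claw":20,"tx":0,"ty":0,"tz":-0.05,"turn":0},{"claw":20,"tx":0,"ty":0,"tz":0,"turn":0},{"claw":20,"tx":0,"ty":0,"tz":0,"turn":0},{"claw":20,"tx":0,"ty":0,"tz":0,"turn":0}]'; python3 -m creep '[{"claw":20,"tx":0,"ty":0,"tz":-0.1,"turn":0},{"claw":20,"tx":0,"ty":0,"tz":-0.1,"turn":0},{"claw":20,"tx":0,"ty":0,"tz":-0.1,"turn":0},{"claw":20,"tx":0,"ty":0,"tz":0,"turn":0},{"claw":20,"tx":0,"ty":0,"tz":0,"turn":0}]'
```

```text
t: 30.45
ee_pos: [0.659, -0.1808, 0.0791]
ee_rot: [[-0.993, -0.115, 0.001], [-0.115, 0.993, -0.0], [-0.001, -0.0, -1.0]]
wrist_force: [-0.4, -0.4, 2.4]
opening: 0.037
t: 30.95
ee_pos: [0.659, -0.1808, 0.0699]
ee_rot: [[-0.993, -0.115, 0.001], [-0.115, 0.993, -0.0], [-0.001, -0.0, -1.0]]
wrist_force: [1.2, -0.7, 2.8]
opening: 0.0371
```

On the platform with the spring compressing squarely. Press to the stop (TCP about 0.0648).

```bash
python3 -m creep '[{"claw":20,"tx":0,"ty":0,"tz":-0.06,"turn":0},{"claw":20,"tx":0,"ty":0,"tz":-0.06,"turn":0},{"claw":20,"tx":0,"ty":0,"tz":0,"turn":0},{"claw":20,"tx":0,"ty":0,"tz":0,"turn":0},{"claw":20,"tx":0,"ty":0,"tz":0,"turn":0}]'; python3 -m creep '[{"claw":20,"tx":0,"ty":0,"tz":-0.06,"turn":0},{"claw":20,"tx":0,"ty":0,"tz":0,"turn":0},{"claw":20,"tx":0,"ty":0,"tz":0,"turn":0},{"claw":20,"tx":0,"ty":0,"tz":0,"turn":0}]';python3 -m creep '[{"claw":20,"tx":0,"ty":0,"tz":-0.06,"turn":0},{"claw":20,"tx":0,"ty":0,"tz":0,"turn":0},{"claw":20,"tx":0,"ty":0,"tz":0,"turn":0},{"claw":20,"tx":0,"ty":0,"tz":0,"turn":0}]'
```

```text
t: 31.45
ee_pos: [0.6591, -0.1808, 0.0663]
ee_rot: [[-0.993, -0.115, 0.001], [-0.115, 0.993, -0.0], [-0.001, -0.0, -1.0]]
wrist_force: [1.1, -0.3, 3.5]
opening: 0.0371
t: 31.85
ee_pos: [0.6591, -0.1808, 0.0649]
ee_rot: [[-0.993, -0.115, 0.001], [-0.115, 0.993, -0.0], [-0.001, -0.0, -1.0]]
wrist_force: [-0.2, 0.1, 5.3]
opening: 0.037
t: 32.25
ee_pos: [0.6591, -0.1808, 0.0647]
ee_rot: [[-0.993, -0.115, 0.001], [-0.115, 0.993, -0.001], [-0.001, -0.001, -1.0]]
wrist_force: [-2.6, 0.4, 14.9]
opening: 0.0373
```

```bash
python3 -m creep '[{"claw":20,"tx":0,"ty":0,"tz":-0.06,"turn":0},{"claw":20,"tx":0,"ty":0,"tz":0,"turn":0},{"claw":20,"tx":0,"ty":0,"tz":0,"turn":0},{"claw":20,"tx":0,"ty":0,"tz":0,"turn":0}]'; python3 -m creep '[{"claw":20,"tx":0,"ty":0,"tz":0.06,"turn":0},{"claw":20,"tx":0,"ty":0,"tz":0.06,"turn":0},{"claw":20,"tx":0,"ty":0,"tz":0.04,"turn":0},{"claw":20,"tx":0,"ty":0,"tz":0,"turn":0},{"claw":20,"tx":0,"ty":0,"tz":0,"turn":0}]'; python3 -m creep '[{"claw":45,"tx":0,"ty":0,"tz":0,"turn":0},{"claw":60,"tx":0,"ty":0,"tz":0,"turn":0},{"claw":68,"tx":0,"ty":0,"tz":0,"turn":0},{"claw":68,"tx":0,"ty":0,"tz":0,"turn":0},{"claw":68,"tx":0,"ty":0,"tz":0,"turn":0}]'; python3 w.py w10
```

```text
t: 32.65
ee_pos: [0.6592, -0.1808, 0.0646]
ee_rot: [[-0.993, -0.115, 0.002], [-0.115, 0.993, -0.001], [-0.002, -0.001, -1.0]]
wrist_force: [-7.4, 1.7, 24.1]
opening: 0.0367
t: 33.15
ee_pos: [0.6591, -0.1808, 0.0658]
ee_rot: [[-0.993, -0.115, 0.001], [-0.115, 0.993, -0.0], [-0.001, -0.0, -1.0]]
wrist_force: [1.0, -0.3, 5.2]
opening: 0.0373
t: 33.65
ee_pos: [0.6584, -0.1805, 0.0651]
ee_rot: [[-0.993, -0.115, -0.001], [-0.115, 0.993, 0.0], [0.001, 0.0, -1.0]]
wrist_force: [-0.6, -0.7, -0.1]
opening: 0.0583
33.65 [ 0.6584 -0.1805  0.0651] [-0.6 -0.7 -0.1]
yellow [365, 169, 138, 117, 5999] z 0.0541 c [ 0.6473 -0.0909] r 0.0195
yellow [443, 235, 69, 91, 3845] z 0.1028 c [ 0.643  -0.0996] r 0.0101
```

View pics/w10.png

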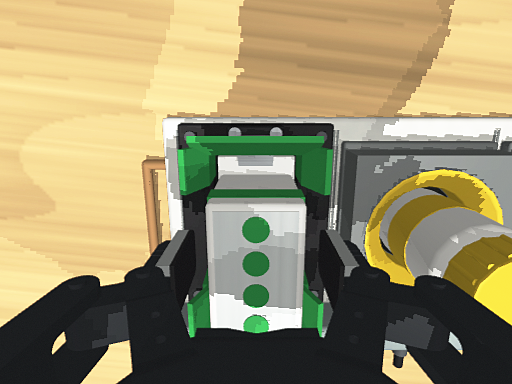

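```bash
python3 - <<'E'
import numpy as np
W=np.load('pics/w10.npz')['W'];print('top z',np.nanmedian(W[210:325,215:300,2]))
E
python3 -m creep '[{"claw":68,"tx":0,"ty":0,"tz":0.3,"turn":0},{"claw":68,"tx":0,"ty":0,"tz":0.6,"turn":0},{"claw":68,"tx":0,"ty":0,"tz":0.9,"turn":0},{"claw":68,"tx":0,"ty":0,"tz":0.9,"turn":0},{"claw":68,"tx":0,"ty":0,"tz":0.9,"turn":0},{"claw":68,"tx":-0.8,"ty":0,"tz":0.9,"turn":0},{"claw":68,"tx":-0.9,"ty":-0.3,"tz":0.3,"turn":0},{"claw":68,"tx":-1,"ty":-0.5,"tz":0,"turn":0}]'; python3 -m creep '[{"claw":68,"tx":-1,"ty":-0.5,"tz":0,"turn":0},{"claw":68,"tx":-1,"ty":-0.9,"tz":0,"turn":0},{"claw":68,"tx":-1,"ty":-0.9,"tz":0,"turn":0},{"claw":68,"tx":-1,"ty":-0.9,"tz":0,"turn":0},{"claw":68,"tx":-1,"ty":-0.9,"tz":0,"turn":0},{"claw":68,"tx":0,"ty":0,"tz":0,"turn":0},{"claw":68,"tx":0,"ty":0,"tz":0,"turn":0},{"claw":68,"tx":0,"ty":0,"tz":0,"turn":0}]'
python3 - <<'E'
from cell import optics
from h import *
im,d=optics.snapshot('side');cv2.imwrite('pics/s2.png',cv2.resize(im[120:300,150:410,::-1],None,fx=3,fy=3))
im,d=optics.snapshot('top');p=optics.camera_params('top');W=cloud(p,d);cv2.imwrite('pics/t2.png',cv2.resize(im[100:280,90:440,::-1],None,fx=2.2,fy=2.2))
for n,c,h in(('red',(.6263,.0925),.102),('blue',(.637,.0012),.102),('yel',(.6475,-.0902),.102),('cart',(.658,-.182),.085)):
    m=(np.hypot(W[...,0]-c[0],W[...,1]-c[1])<.03)&(W[...,2]>h-.01)&(W[...,2]<h+.03);w=W[m];print(n,m.sum(),np.median(w,0).round(4))
W0=cloud(p,np.load('pics/top0.npy'))
for n,x,y in(('tip',.5959,.3711),('rack',.5736,-.3944)):
  for V in(W0,W):
    m=(abs(V[...,0]-x)<.1)&(abs(V[...,1]-y)<.1)&(V[...,2]>.03)&(V[...,2]<.09);print(n,np.mean(V[m],0).round(4))
E
```

```text
top z 0.08607449023915562
t: 34.5
ee_pos: [0.5786, -0.2047, 0.2127]
ee_rot: [[-0.993, -0.117, 0.005], [-0.117, 0.993, -0.002], [-0.004, -0.003, -1.0]]
wrist_force: [0.2, -0.9, 0.1]
opening: 0.0579
t: 35.3
ee_pos: [0.4285, -0.3272, 0.21]
ee_rot: [[-0.993, -0.116, 0.001], [-0.116, 0.993, -0.0], [-0.001, -0.0, -1.0]]
wrist_force: [-0.1, 0.6, -0.4]
opening: 0.058
red 168 [0.6248 0.0914 0.1014]
blue 169 [6.357e-01 6.000e-04 1.019e-01]
yel 170 [ 0.6465 -0.0908  0.1024]
cart 303 [ 0.6578 -0.1815  0.0854]
tip [0.5903 0.3599 0.055 ]
tip [0.5903 0.36   0.055 ]
rack [ 0.5677 -0.394   0.0372]
rack [ 0.5678 -0.394   0.0371]
```

View pics/s2.png

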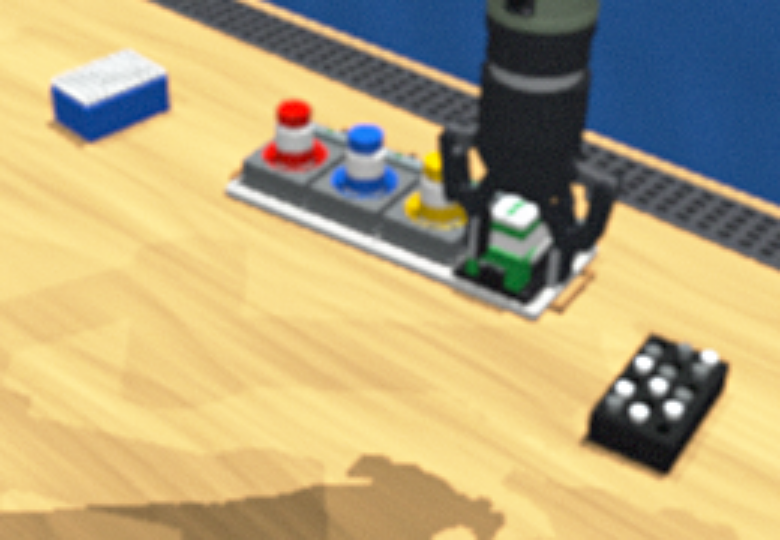

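View pics/t2.png

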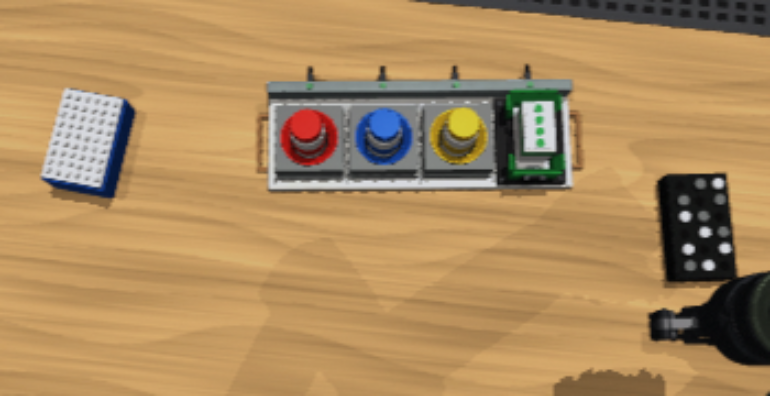

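All three bottles stand upright in their own bays, with red, blue and yellow caps at crop (308,122), (385,122) and (463,122). The cartridge lies square in the green dock at (539,127). Nothing touches the arm, and the bystanders haven't moved. Handing in.

```bash
python3 -c "
from cell import bot
print(bot.finish_job(), bot.read_state()['t'])"
```

```text
the job is handed in; nothing more can be done
the job is handed in; nothing more can be done
```

The deck is loaded. Blue, red and yellow each stand upright in the bay of their own colour. The cartridge went in last: I pressed it to the stop (about 24 N), let it go, and it stayed down. I handed the job in at about 35 s of the 112 s allowed.

**Last checks, with the arm clear:**
- **Bottles:** cap tops measured 101–102 mm above the worktop, against 102 mm expected when fully home. Each one met its bay floor at the expected height.
- **Cartridge:** its top measured 85.4 mm after release, against 85 mm when latched and 100 mm if it had not caught.
- **Tip box and tube rack:** unmoved to within 0.1 mm.

No final check failed. The top and wrist cameras disagreed by up to 3 mm sideways, within their calibration. I set the bay and dock targets between the two, and everything fitted. In the last side view the arm hid part of the dock and the yellow bottle, so those two rest on the top view and its depth readings.

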